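Fetch a ground parallel from under a riser with a hand reacher

TASK

The steel parallel has slid under the low grating riser, where fingers cannot reach it: take the reacher by its handles, slide its jaws in either side of the parallel's near end and squeeze the trigger until they clamp it. Squeeze firmly enough that it does not slip but gently enough not to bruise its ground faces (about 8 N at the jaws), keep squeezing while you draw it out until clearly more than half of its length sticks out of the mouth, then open the jaws and leave the reacher lying flat on the table. Do not touch the parallel with the fingers, do not push hard against the riser, and leave the gas cup, the tape measure and the nut on top of the riser where they are.

Things in the scene. Friction and masses are not known exactly. Their poses are not given: they have to be found in the camera images.
- riser: Fixed low blue riser with a top of steel bars; origin on the table at the middle of its open mouth, x axis running level into the gap. Gap 112 mm wide (y), 40 mm high, 150 mm deep with a closed back; walls 6 mm, top bars 6 mm thick (top at 46 mm), slots between bars 16 mm.
- reacher: Loose hand reacher lying flat on the table, 0.25 kg, 180 mm long: grey frame with black fixed handle, orange trigger lever crossing it at the pivot. Origin on the table under the pivot, x axis towards the jaws, y across, z up. Fixed handle: plate on the -y side, 0 to 52 mm up, flat outer face at y = -26 mm, with a finger stop at each end (40 mm free between).
- trigger: Orange trigger with the moving jaw, hinged on the vertical pivot (its origin). Its yaw relative to the reacher is the squeeze angle: 0 at rest, about 0.27 rad when the jaws meet the parallel, stop at 0.42. A spring opens it: 6 N at the handles at rest, 12 N at 0.27. Jaw force is about half of the handle force beyond the spring: 25 to 32 N on the handles clamps well, over 36 N is too hard.
- reacher_grip (a point): Point between the handles where the reacher is held (reacher x = -45 mm, y = 0, 28 mm up); axes as the reacher. Fingers close on it along the reacher's y, from above: black handle face on -y, the trigger's round orange rib (3 to 51 mm up) on +y. Over both: 56 mm at rest, about 44 mm when the jaws meet the parallel; at 53 mm the spring holds it in the fingers, jaws still wide.
- reacher_jaws (a point): Point in the jaws (reacher x = 90 mm, y = 0, 13 mm up), 135 mm ahead of the grip point; axes as the reacher. Fixed jaw on +y, rubber face at y = +12.5 mm; moving jaw on -y, face at y = -36 mm at rest, closing towards +y: the middle of the open gap (48 mm) lies at y = -12 mm. Pads from x = 75 to 105 mm, 2 to 23 mm up; 72 mm over the outsides at rest.
- parallel_center (a point): Centre of the loose ground steel parallel, 25 x 90 x 28 mm, lying flat with its 90 mm length along its own y axis, roughly along the gap; about 0.5 kg. Its near end starts 30 to 45 mm inside the mouth.
- parallel: The same parallel; origin at the centre of its underside.
- cup_center (a point): Centre of a pink ceramic gas cup, 21 mm wide, 42 mm tall, standing on the table to the right of the riser's mouth.
- tape_center (a point): Centre of a yellow tape measure, 35 x 72 x 62 mm, standing on the table to the right.
- nut_center (a point): Centre of a dark hex nut, 24 x 27 x 13 mm, lying on the riser's top bars towards the back.

How it is judged:
On the way, in this order (a step that is already met when the one before it is completed fails the run):
1. the reacher's moving jaw is clamped on the parallel (over 3 N) while the parallel's centre is still at least 55 mm inside the mouth (contact force between trigger and parallel above 3 N and x of parallel_center in the frame of riser above 0.055 m), for 0.3 s.
2. the parallel, still clamped in the jaws (over 1.5 N), has been drawn out by half its length (contact force between trigger and parallel above 1.5 N and x of parallel_center in the frame of riser below 0.001 m), for 0.2 s.
At the end, for the whole second after the job is handed in: The parallel lies flat and at rest on the table with its centre outside the mouth (more than half its length out), the jaws have let it go (moving jaw under 0.5 N), and the reacher lies flat (within 0.15 rad) and at rest on the table (x of parallel_center in the frame of riser below 0.001 m and height (world z) of parallel_center below 0.018 m and angle between parallel's own z axis and vertical below 0.1 rad and linear speed of each of parallel, reacher below 0.02 m/s and contact force between trigger and parallel below 0.5 N and angle between reacher's own z axis and vertical below 0.15 rad and height (world z) of reacher below 0.01 m); the robot touches nothing.
It fails at once if the moving jaw squeezes the parallel with more than 14 N (contact force between trigger and parallel above 14 N).
It fails at once if the reacher, the parallel or the robot presses on the riser with more than 15 N (contact force between any of reacher, parallel, the arm, the fingers and riser above 15 N).
It fails at once if the fingers touch the parallel (contact force between the fingers and parallel above 0.5 N).
It fails at once if the gas cup, the tape measure or the nut is moved by more than 20 mm (distance of any of cup_center, tape_center, nut_center from where it was at the start of the episode above 0.02 m).
It also fails if it takes over 54 s, if anything falls off the work surface, if the arm or the gripper's body presses on something with over 40 N, if the wrist force passes 120 N, or if a joint passes its speed limit or range.

ROBOT

A 7-joint arm with a two-finger parallel gripper is mounted at the origin on a cart in front of the work surface, level with it; the furniture and walls round the work are solid. World frame = base frame: x ahead of the robot, y to its left, z up, the work surface at z = 0. Lengths are in m, angles in rad, forces in N, time in s.
With the tool pointing down it reaches from about 0.4 to 0.9 m from the base axis. Payload 5.5 kg.
Tool frame: the origin (TCP) lies at the very end of the fingers, on their centre line; the grasp point (between the pads) lies 19 mm behind it; z points along the fingers, y is the line along which they close (so a half turn about z gives the same grasp; the last joint's range is limited). The gripper opens to 85 mm and grips with 20 to 120 N. Pads are 22 mm wide; open, the fingers measure 114 mm over their backs; the gripper's body (76 mm by 85 mm) begins 54 mm behind the grasp point. The pads swing forward as they close: fully open they stand 13 mm farther back than shut.
Start: joints at [1.53, 0.501, -0.427, 1.55, 0.221, 1.138, -0.21], TCP at [0.194, -0.62, 0.2] pointing down, gripper open.
Joint ranges: [-2.88, 2.88], [-0.31, 2.03], [-1.54, 1.56], [0.2, 2.42], [-1.41, 4.55], [0.19, 2.02], [-2.57, 2.57]. Speed limits (rad/s): [2.57, 2.57, 3.14, 3.14, 3.14, 3.14, 3.14].

INTERFACE

Orientations are given as a 3x3 rotation matrix whose columns are the frame's x, y, z axes.
In Python, from station import sensors, cams, finish_job gives the robot as it stands.
- The arm moves only by the shell command python3 -m crank 'ROWS'. ROWS is JSON, one flat list of numbers, 7 for each row, row after row: the closure, from 0 (fully open) to 1 (shut), then the shift along the world's x, y, z in cm, then the turn, a rotation vector about the world's x, y, z in rad. In form: [jaw, x, y, z, rx, ry, rz, jaw, x, y, z, rx, ry, rz, ...]. A call has 1 to 8 rows; each row is the pose to reach, as a shift and turn from the pose commanded when the call began; what a row does not reach only later rows make up. A row lasts 1/12 s, in which the tool goes at most 41.7 mm and 7.16 degrees, less where a joint would pass 70% of its speed; a pose out of reach is approached as far as the arm can. A call with a gripper value outside its range is refused whole. The fingers move at their own pace and stop on an object; the grip force is fixed at half the most. Time passes only in rows, so rows that repeat a pose let the fingers close. It gives the time, the measured TCP pose, the force, the opening and the grip force at its end, in the units of the state.
- sensors.read_state(): the state, without advancing time (a new reading comes with each control period).
- cams.snapshot(name): name is "side" or "top"; returns the picture (480x640x3 uint8, blue, green, red); there is no depth.
- cams.camera_info(name): a dict with "fx", "fy", "cx", "cy" (pixels), "position" and "attitude" of the camera in the world. Camera axes: x right, y down, z forward; pixel columns grow to the right and rows downward; lengths in m; the calibration is good to about 2 mm. A picture is of the moment at which its call begins. camera_info takes no time and is no camera call.
- finish_job(): hands the job in; it is judged then, once.
The state is a dict: "clock": time; "q": joint angles; "joint_vel": joint speeds; "tau": joint torques, N m; "eef_pos": TCP position; "ee_rot": TCP orientation; "ft_force": force on the tool from outside, world axes, zero at the start; "ft_torque": the same for the moment, N m; "width": finger opening in m; "grasp_force": force on a finger pad.
Only numpy, scipy, OpenCV 4.12 (cv2) and the standard library are available. Lean on these libraries where they do the work, as an engineer would, in place of code of your own. Each camera call takes 0.05 s, during which the arm holds its last target. There are 200 camera calls.

## Working session

There is one attempt and no reset: what is moved stays moved. The work goes in short steps, Python scripts to look and compute and a shell command to move; the robot and the scene stay as the last step left them, time stands still between calls to the robot, and variables do not carry over. Pictures are saved under pics/ and viewed, at most 10 in all, crops included, and the job is handed in when it is done.

```bash
mkdir -p pics; ls
python3 - <<'E'
from station import sensors, cams
import cv2
for n in("top","side"):
    cv2.imwrite(f"pics/{n}0.png",cams.snapshot(n)); print(n,cams.camera_info(n))
s=sensors.read_state(); print(s)
E
```

```text
pics
top {'fx': 466.2605352004048, 'fy': 466.2605352004048, 'cx': 316.89429112175293, 'cy': 236.18222787751932, 'position': array([0.39751527, 0.18344185, 0.91219573]), 'attitude': array([[-0.01817145, -0.98551421,  0.16861653],
       [-0.99982427,  0.01868797,  0.00147679],
       [-0.0046065 , -0.16856006, -0.98568062]])}
side {'fx': 548.6365922707797, 'fy': 548.6365922707797, 'cx': 321.0234138093799, 'cy': 234.31352472406027, 'position': array([ 0.59442718, -0.57996158,  0.36902718]), 'attitude': array([[ 0.99896363,  0.00274969, -0.04543251],
       [ 0.04345455, -0.35458903,  0.93401195],
       [-0.01354163, -0.93501821, -0.35434103]])}
{'clock': 0.1, 'q': array([ 1.53019783,  0.50180349, -0.4267995 ,  1.55134116,  0.22077658,
        1.13833238, -0.21028871]), 'joint_vel': array([ 1.81399043e-03, -2.78251199e-03, -2.43377570e-03, -2.64178517e-05,
        1.76128227e-04, -6.75625588e-04, -5.29784625e-04]), 'tau': array([-1.04241661e-02, -5.70806658e+01, -5.83815873e+00, -2.81747603e+01,
        1.04746330e-02,  5.52774160e-03,  7.22345771e-05]), 'eef_pos': array([ 0.19420304, -0.61957784,  0.19863324]), 'ee_rot': array([[ 9.54194543e-01,  2.99186491e-01, -4.67603298e-04],
       [ 2.99186844e-01, -9.54192896e-01,  1.77484963e-03],
       [ 8.48272881e-05, -1.83345259e-03, -9.99998316e-01]]), 'ft_force': array([ 0.12719703,  0.23456331, -0.58777885]), 'ft_torque': array([ 0.08141848,  0.0571281 , -0.0624564 ]), 'grasp_force': 0.0, 'width': 0.08500714121901977}
```

View pics/top0.png

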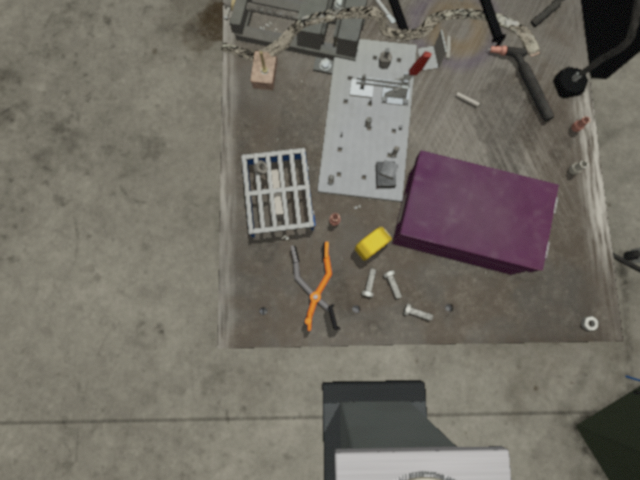

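View pics/side0.png

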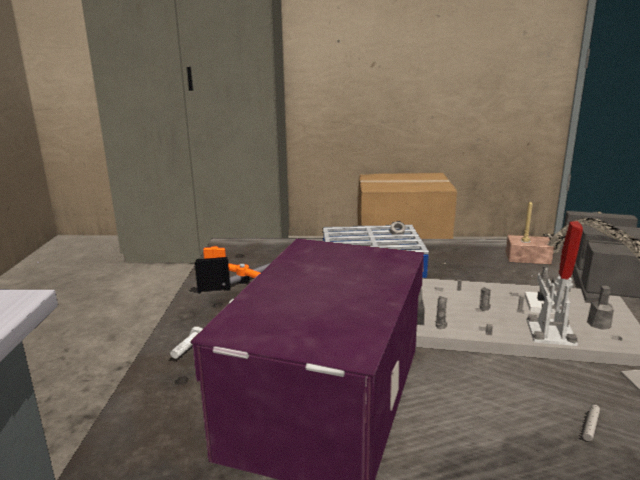

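The top view shows the riser at about (243–313, 150–240) with its mouth facing down. The reacher's pivot is near (315,297), its jaws are at (295,250) and (327,245), and its handles are at (308,328) and (333,318). The cup is at (335,219), the tape at (374,243) and the nut at (261,167).

```bash
cat > h.py <<'E'
import numpy as np, cv2
from station import sensors, cams
def ray(n,u,v):
    c=cams.camera_info(n); d=c["attitude"]@np.array([(u-c["cx"])/c["fx"],(v-c["cy"])/c["fy"],1]); return c["position"],d
def pt(n,u,v,z):
    p,d=ray(n,u,v); return p+d*(z-p[2])/d[2]
def px(n,P):
    c=cams.camera_info(n); q=c["attitude"].T@(np.asarray(P)-c["position"]); return q[0]/q[2]*c["fx"]+c["cx"],q[1]/q[2]*c["fy"]+c["cy"]
def avg(n,k=6): return np.mean([cams.snapshot(n).astype(float) for _ in range(k)],0).astype(np.uint8)
E
python3 - <<'E'
from h import *
a=avg("top",3); cv2.imwrite("pics/a.png",a)
c=a[145:345,225:395]
cv2.imwrite("pics/crop.png",cv2.resize(c,None,fx=3,fy=3,interpolation=cv2.INTER_CUBIC))
hsv=cv2.cvtColor(a,cv2.COLOR_BGR2HSV)
m=cv2.inRange(hsv,(5,150,120),(18,255,255)); m[:230]=0
n,l,s,ce=cv2.connectedComponentsWithStats(m); print(s,ce)
E
```

```text
[[     0      0    640    480 306677]
 [   305    242     27     89    523]] [[319.50097334 239.41810439]
 [318.9292543  287.52198853]]
```

View pics/crop.png

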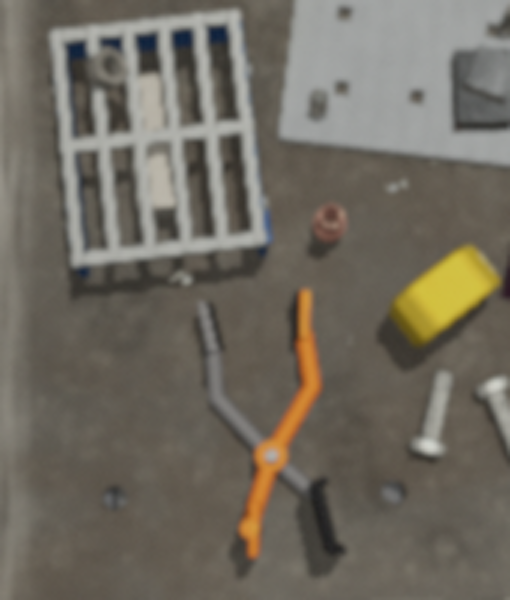

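The crop shows the parallel (cream) through the second slot, from about (150,75) to (165,208). The riser's top corners are at about (50,30), (240,10), (268,243) and (72,265). The pivot is at (271,456), the rib at (248,528), the black handle runs from (318,482) to (338,552), and the jaw tips are at (203,303) and (305,292).

Run:
```python
from h import *
a=cv2.imread("pics/a.png")
cv2.imwrite("pics/crop2.png",cv2.resize(a[148:248,238:318],None,fx=6,fy=6,interpolation=cv2.INTER_CUBIC))
f=lambda x,y,z:pt("top",x/3+225,y/3+145,z).round(4)
print("riser",[f(*p,.046) for p in((50,30),(240,10),(268,243),(72,265))])
for nm,p,z in(("pivot",(271,456),.03),("rib",(248,528),.051),("h1",(318,482),.052),("h2",(338,552),.052),("jf",(203,303),.023),("jfbase",(217,350),.023),("jm",(305,292),.023),("jmb",(305,342),.023),("cup",(329,215),.042),("tape",(470,275),.062),
 ("tri",(250,555),.04),("par far",(150,75),.028),("near",(165,208),.028)): print(nm,f(*p,z))
# black handle
g=cv2.cvtColor(a,cv2.COLOR_BGR2GRAY); m=((g<35)*255).astype(np.uint8); m[:300]=0;m[340:]=0;m[:,:322]=0;m[:,345:]=0
c=max(cv2.findContours(m,0,1)[0],key=cv2.contourArea); r=cv2.minAreaRect(c); print(r,[pt("top",*q,.052).round(4) for q in cv2.boxPoints(r)])
```

```text
riser [array([0.7086, 0.3281, 0.046 ]), array([0.7197, 0.2047, 0.046 ]), array([0.5653, 0.1892, 0.046 ]), array([0.5536, 0.3128, 0.046 ])]
pivot [0.4326 0.1898 0.03  ]
rib [0.3888 0.2043 0.051 ]
h1 [0.4156 0.1613 0.052 ]
h2 [0.3736 0.1502 0.052 ]
jf [0.5313 0.2318 0.023 ]
jfbase [0.5008 0.2232 0.023 ]
jm [0.5372 0.1661 0.023 ]
jmb [0.5049 0.1668 0.023 ]
cup [0.5835 0.1502 0.042 ]
tape [0.5398 0.065  0.062 ]
tri [0.3724 0.2036 0.04  ]
par far [0.6828 0.265  0.028 ]
near [0.5931 0.2556 0.028 ]
((333.0, 323.0), (0.0, 0.0), 0.0) [array([0.3844, 0.1584, 0.052 ]), array([0.3844, 0.1584, 0.052 ]), array([0.3844, 0.1584, 0.052 ]), array([0.3844, 0.1584, 0.052 ])]
```

View pics/crop2.png

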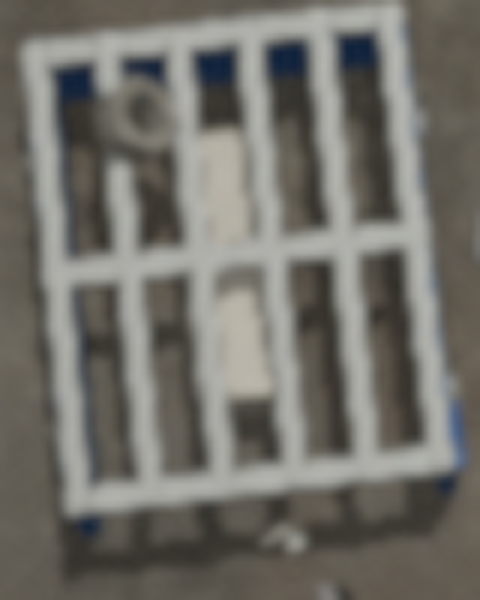

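The parallel lies in the middle slot. It is visible over 90 mm, which matches its length, and its near end is 34 mm inside the mouth. Its lateral offset is about 0 ± 4.5 mm. The riser's mouth is at (0.5595, 0.251) with yaw 0.099. The reacher's yaw is about 0.26 and its grip point about (0.389, 0.178). I'll move now.

```bash
python3 -m crank '[0,2.8,2.5,1.2,0,0,0, 0,5.6,5,2.4,0,0,0, 0,8.4,7.5,3.6,0,0,0, 0,11.2,10,4.8,0,0,0, 0,14,12.5,6,0,0,0, 0,16.8,15,7.2,0,0,0, 0,19.6,17.5,8.4,0,0,0, 0,22.4,20,9.6,0,0,0]'; python3 -m crank '[0,0,4,0,0,0,0, 0,0,8,0,0,0,0, 0,0,12,0,0,0,0, 0,0,16,0,0,0,0, 0,0,20,0,0,0,0, 0,0,24,0,0,0,0, 0,0,28,0,0,0,0, 0,0,32,0,0,0,0]'
```

```text
clock: 0.92
eef_pos: [0.4195, -0.4188, 0.2963]
ee_rot: [[0.954, 0.299, -0.0], [0.299, -0.954, -0.0], [-0.0, 0.0, -1.0]]
ft_force: [0.5, -1.1, 0.1]
width: 0.0852
grasp_force: 0.0
clock: 1.58
eef_pos: [0.418, -0.0983, 0.2957]
ee_rot: [[0.954, 0.299, 0.0], [0.299, -0.954, -0.001], [-0.0, 0.001, -1.0]]
ft_force: [0.5, 0.9, 0.4]
width: 0.0854
grasp_force: 0.0
```

```bash
python3 -m crank '[0,-0.4,3.7,-1.6,0,0,-0.006, 0,-0.8,7.4,-3.2,0,0,-0.012, 0,-1.2,11.1,-4.8,0,0,-0.018, 0,-1.6,14.8,-6.4,0,0,-0.024, 0,-2,18.5,-8,0,0,-0.03, 0,-2.4,22.2,-9.6,0,0,-0.036, 0,-2.8,25.8,-11.2,0,0,-0.042, 0,-2.9,27.8,-13,0,0,-0.044]'; python3 -m crank '[0,0,0,0,0,0,0]'
python3 - <<'E'
from h import *
a=avg("top",2); cv2.imwrite("pics/b.png",a)
cv2.imwrite("pics/crop3.png",cv2.resize(a[200:350,240:390],None,fx=4,fy=4,interpolation=cv2.INTER_CUBIC))
E
```

```text
clock: 2.25
eef_pos: [0.389, 0.182, 0.1658]
ee_rot: [[0.966, 0.26, 0.002], [0.26, -0.966, 0.002], [0.003, -0.001, -1.0]]
ft_force: [-0.5, -0.2, 0.7]
width: 0.0852
grasp_force: 0.0
clock: 2.33
eef_pos: [0.3865, 0.1824, 0.1635]
ee_rot: [[0.964, 0.265, -0.004], [0.265, -0.964, 0.003], [-0.003, -0.004, -1.0]]
ft_force: [-0.7, -0.2, 0.1]
width: 0.0854
grasp_force: 0.0
```

View pics/crop3.png

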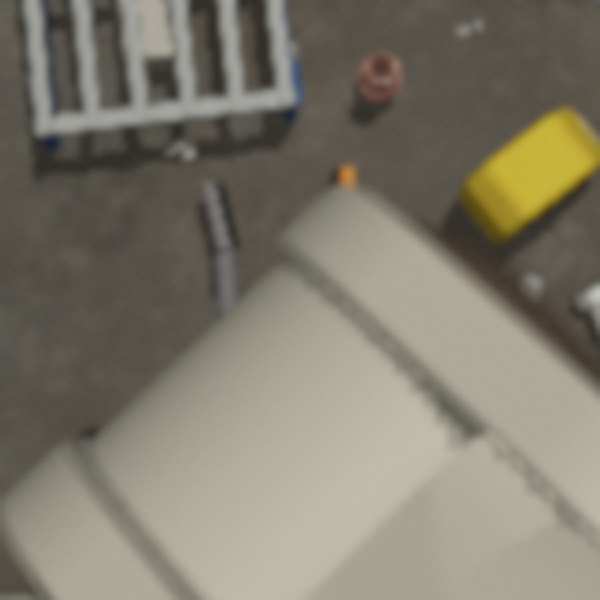

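The arm now hides the grip from the top camera. Only the two jaw tips are visible, at (212,190) and (347,175) in the crop. I'll descend in steps and watch the force.

```bash
python3 -m crank '[0,0,0,-2.5,0,0,0, 0,0,0,-5,0,0,0, 0,0,0,-7.5,0,0,0, 0,0,0,-9,0,0,0, 0,0,0,-9,0,0,0, 0,0,0,-9,0,0,0]'
python3 - <<'E'
from h import *
a=cams.snapshot("side"); cv2.imwrite("pics/crop4.png",cv2.resize(a[180:330,150:350],None,fx=4,fy=4,interpolation=cv2.INTER_CUBIC))
E
```

```text
clock: 2.93
eef_pos: [0.3899, 0.1764, 0.076]
ee_rot: [[0.967, 0.255, -0.0], [0.255, -0.967, -0.001], [-0.001, 0.001, -1.0]]
ft_force: [-0.1, 0.1, -0.5]
width: 0.0856
grasp_force: 0.0
```

View pics/crop4.png

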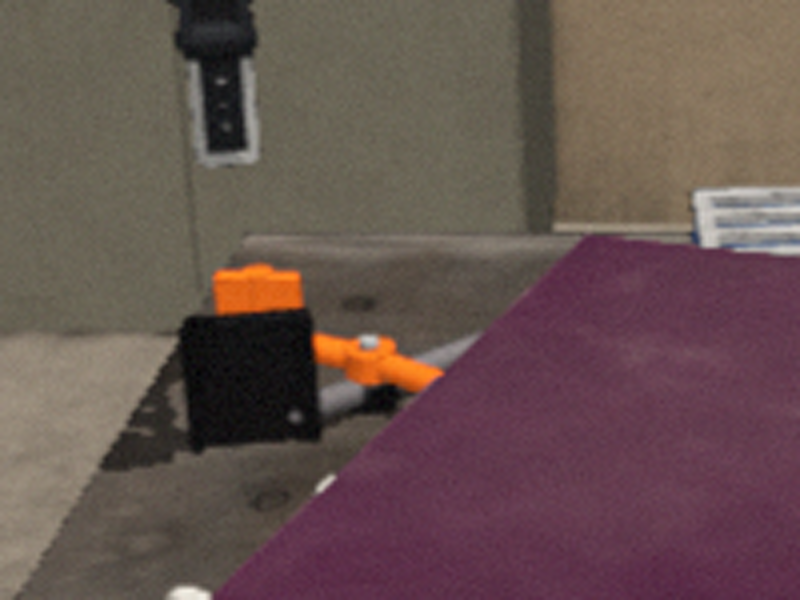

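The side crop shows the fingertip at (225,160), above the handle, whose top spans (185–318, 312). The rib's bump is at (258,267). I'll check the alignment along x.

Run:
```python
from h import *
def tri(a,b):
    A=[];B=[]
    for n,(u,v) in(("top",a),("side",b)):
        p,d=ray(n,u,v); d/=np.linalg.norm(d); M=np.eye(3)-np.outer(d,d); A.append(M);B.append(M@p)
    x=np.linalg.lstsq(np.vstack(A),np.hstack(B),rcond=None)[0]; return x.round(4),[np.round(px(n,x),1) for n in("top","side")]
S=lambda x,y:(150+x/4,180+y/4); T=lambda x,y:(225+x/3,145+y/3)
print("rib",tri(T(248,528),S(258,266)))
print("h near jaw end",tri(T(318,482),S(310,312)))
print("h far end",tri(T(340,552),S(187,320)))
print("pivot",tri(T(271,456),S(370,341)))
s=sensors.read_state();print(s["eef_pos"],s["width"])
# finger tip pixel -> assume y of right finger outer
for y in (.42,):
    p,d=ray("side",*S(225,160))
yy=s["eef_pos"][1]-.05; t=(yy-p[1])/d[1]; print("finger",p+d*t)
for nm,q,y in(("hl",(187,316),.152),("hr",(312,312),.162)):
    p,d=ray("side",*S(*q)); print(nm,p+d*(y-p[1])/d[1])
```

```text
rib (array([0.3893, 0.2045, 0.0506]), [array([307.6, 320.7]), array([214.2, 246.5])])
h near jaw end (array([0.4172, 0.1617, 0.0495]), [array([330.8, 304.8]), array([226.4, 258.1])])
h far end (array([0.3748, 0.1494, 0.0515]), [array([338.1, 328.3]), array([195.8, 260.1])])
pivot (array([0.4338, 0.19  , 0.0253]), [array([315.2, 296.5]), array([241.9, 265.3])])
[0.39060571 0.17705609 0.07666593] 0.08549370750228528
finger [0.40182314 0.12705609 0.12145452]
hl [0.37554546 0.152      0.05201592]
hr [0.41963627 0.162      0.04954513]
```

Run:
```python
from h import *
s=sensors.read_state();e=s["eef_pos"];R=s["ee_rot"]
for y in(-.0425,.0425):
  for z in(0,-.013): print(y,z,np.round(px("side",e+R@[0,y,z])))
a=cams.snapshot("side"); cv2.imwrite("pics/crop5.png",cv2.resize(a[60:300,100:400],None,fx=2.5,fy=2.5,interpolation=cv2.INTER_CUBIC))
```

```text
-0.0425 0 [209. 228.]
-0.0425 -0.013 [208. 220.]
0.0425 0 [210. 248.]
0.0425 -0.013 [209. 239.]
```

View pics/crop5.png

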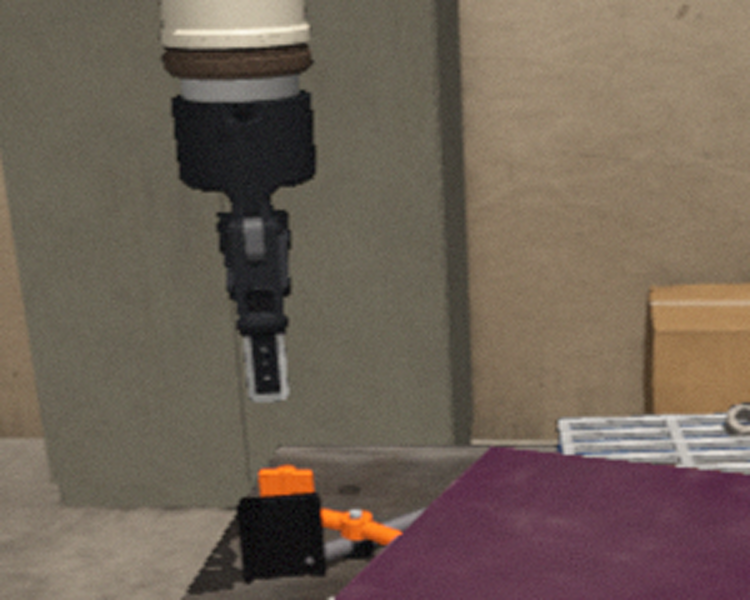

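The side view shows one finger face-on with its tip at full-image pixel (207,220). The model predicts the near finger's tip at about (209,239), so the fingers look higher than the reading says. I'll descend a bit and compare again.

```bash
python3 -m crank '[0,0,0,-1.5,0,0,0, 0,0,0,-3,0,0,0, 0,0,0,-3,0,0,0, 0,0,0,-3,0,0,0]'
python3 - <<'E'
from h import *
s=sensors.read_state();e=s["eef_pos"];R=s["ee_rot"]
for z in(0,-.013): print(z,np.round(px("side",e+R@[0,.045,z])),np.round(px("side",e+R@[0,-.045,z])))
a=cams.snapshot("side"); cv2.imwrite("pics/crop6.png",cv2.resize(a[180:330,150:350],None,fx=4,fy=4,interpolation=cv2.INTER_CUBIC))
E
```

```text
clock: 3.37
eef_pos: [0.39, 0.1776, 0.0465]
ee_rot: [[0.967, 0.256, 0.001], [0.256, -0.967, -0.0], [0.001, 0.0, -1.0]]
ft_force: [0.1, -0.3, -0.4]
width: 0.0853
grasp_force: 0.0
0 [212. 268.] [210. 245.]
-0.013 [211. 259.] [209. 237.]
```

View pics/crop6.png

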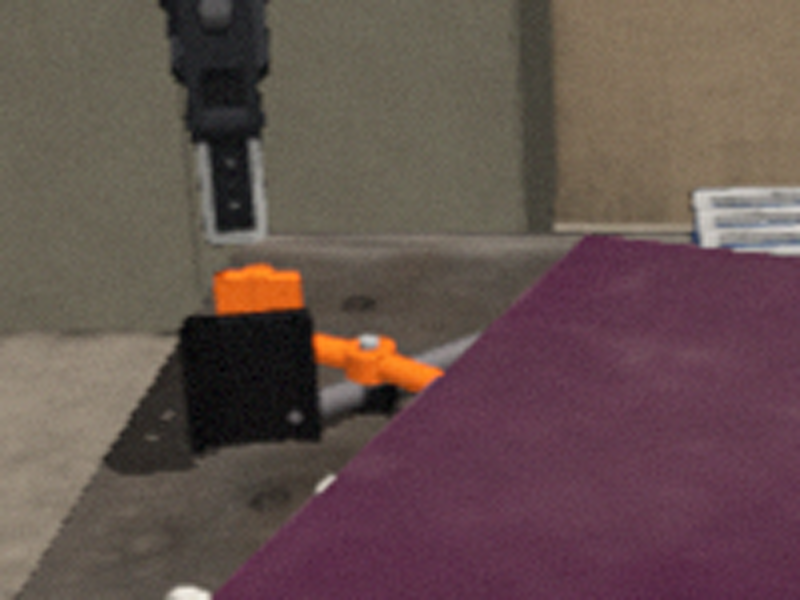

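The tip is now at full-image pixel (209,240), which fits only the far finger's prediction. I'll keep going down slowly and check the force.

```bash
python3 -m crank '[0,0,0,-0.6,0,0,0, 0,0,0,-1.2,0,0,0, 0,0,0,-1.8,0,0,0, 0,0,0,-1.8,0,0,0]'; python3 -m crank '[0,0,0,-0.6,0,0,0, 0,0,0,-1.2,0,0,0, 0,0,0,-1.8,0,0,0, 0,0,0,-1.8,0,0,0]'
python3 - <<'E'
from h import *
a=cams.snapshot("side"); cv2.imwrite("pics/crop7.png",cv2.resize(a[180:330,150:350],None,fx=4,fy=4,interpolation=cv2.INTER_CUBIC))
E
```

```text
clock: 3.75
eef_pos: [0.3889, 0.1774, 0.0267]
ee_rot: [[0.966, 0.257, -0.001], [0.257, -0.966, -0.001], [-0.001, 0.0, -1.0]]
ft_force: [-0.2, -1.3, 0.4]
width: 0.0856
grasp_force: 0.0
clock: 4.08
eef_pos: [0.3886, 0.1775, 0.0084]
ee_rot: [[0.966, 0.257, -0.002], [0.257, -0.966, -0.001], [-0.002, 0.0, -1.0]]
ft_force: [-0.3, -0.1, 0.1]
width: 0.0853
grasp_force: 0.0
```

View pics/crop7.png

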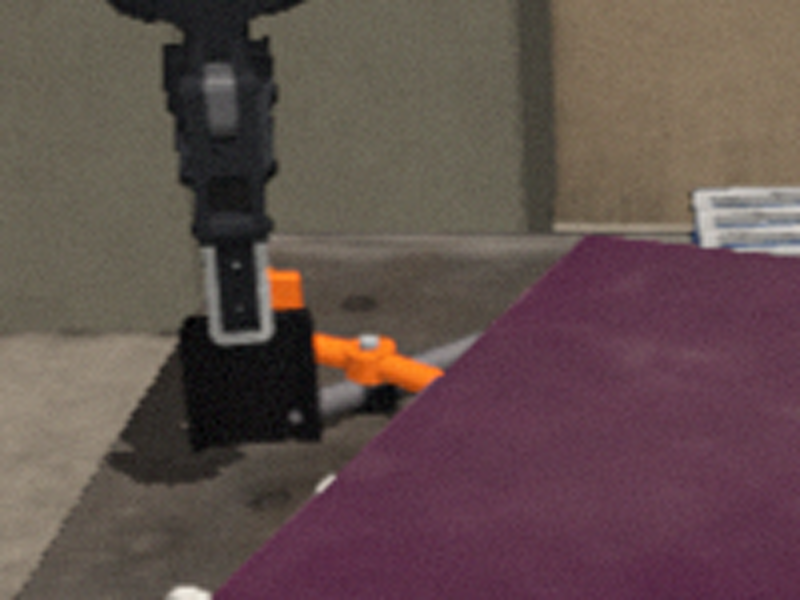

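The near finger stands in front of the black handle with its tip at crop (240,342), which is full-image (210,265.5). That overlaps the handle by only the top ~10 mm. I'll compute its true height.

Run:
```python
from h import *
p,d=ray("side",210,265.5)
for y in(.12,.128,.136): print((p+d*(y-p[1])/d[1]).round(4))
s=sensors.read_state(); print(s["q"].round(3),s["eef_pos"])
```

```text
[0.4031 0.12   0.056 ]
[0.4009 0.128  0.0524]
[0.3987 0.136  0.0488]
[ 0.173  0.532 -0.78   2.21   0.641  0.638 -2.384] [0.38876074 0.1776131  0.00888087]
```

```bash
for i in 1; do python3 -m crank '[0,0,0,-0.3,0,0,0, 0,0,0,-0.3,0,0,0]'; python3 -m crank '[0,0,0,-0.3,0,0,0, 0,0,0,-0.3,0,0,0]'; done
python3 - <<'E'
from h import *
a=cams.snapshot("side").astype(int)
# bright white frame of finger: scan columns 203-219
for r in range(240,285,1): print(r,a[r,200:222].mean(1).max(),end=' | ')
E
```

```text
clock: 4.3
eef_pos: [0.3894, 0.1778, 0.0063]
ee_rot: [[0.966, 0.257, -0.0], [0.257, -0.966, 0.0], [-0.0, -0.0, -1.0]]
ft_force: [0.1, -0.5, -0.3]
width: 0.0852
grasp_force: 0.0
clock: 4.47
eef_pos: [0.3895, 0.1777, 0.0034]
ee_rot: [[0.966, 0.257, -0.0], [0.257, -0.966, -0.0], [-0.0, 0.0, -1.0]]
ft_force: [0.2, -0.6, 0.5]
width: 0.0853
grasp_force: 0.0
240 113.0 | 241 112.66666666666667 | 242 103.33333333333333 | 243 90.0 | 244 121.0 | 245 132.0 | 246 130.33333333333334 | 247 130.0 | 248 139.66666666666666 | 249 149.33333333333334 | 250 144.0 | 251 145.66666666666666 | 252 151.33333333333334 | 253 146.33333333333334 | 254 155.33333333333334 | 255 152.0 | 256 155.66666666666666 | 257 155.0 | 258 151.66666666666666 | 259 152.66666666666666 | 260 157.66666666666666 | 261 155.33333333333334 | 262 157.0 | 263 154.66666666666666 | 264 154.0 | 265 154.0 | 266 152.33333333333334 | 267 145.0 | 268 120.66666666666667 | 269 66.66666666666667 | 270 24.0 | 271 21.666666666666668 | 272 23.0 | 273 21.666666666666668 | 274 26.333333333333332 | 275 21.333333333333332 | 276 19.666666666666668 | 277 23.666666666666668 | 278 26.0 | 279 23.666666666666668 | 280 21.333333333333332 | 281 23.0 | 282 23.333333333333332 | 283 21.666666666666668 | 284 25.666666666666668 |
```

```bash
python3 -m crank '[0,0,0,-0.4,0,0,0, 0,0,0,-0.4,0,0,0]'; python3 -m crank '[0,0,0,-0.4,0,0,0, 0,0,0,-0.4,0,0,0]';python3 -m crank '[0,0,0,-0.3,0,0,0, 0,0,0,-0.3,0,0,0]'
```

```text
clock: 4.68
eef_pos: [0.3894, 0.1776, -0.0008]
ee_rot: [[0.966, 0.257, -0.0], [0.257, -0.966, -0.0], [-0.0, 0.0, -1.0]]
ft_force: [-1.1, 0.6, 0.1]
width: 0.0853
grasp_force: 0.0
clock: 4.85
eef_pos: [0.3892, 0.1776, -0.0049]
ee_rot: [[0.966, 0.257, -0.001], [0.257, -0.966, -0.0], [-0.001, 0.0, -1.0]]
ft_force: [0.2, -0.9, 0.9]
width: 0.0854
grasp_force: 0.0
clock: 5.02
eef_pos: [0.3892, 0.1777, -0.0078]
ee_rot: [[0.966, 0.257, -0.0], [0.257, -0.966, -0.0], [-0.001, 0.0, -1.0]]
ft_force: [0.1, 0.1, -0.2]
width: 0.0852
grasp_force: 0.0
```

```bash
python3 -m crank '[0,0,0,-0.3,0,0,0, 0,0,0,-0.3,0,0,0]'; python3 -m crank '[0,0,0,-0.3,0,0,0, 0,0,0,-0.3,0,0,0]';python3 -m crank '[0,0,0,-0.2,0,0,0, 0,0,0,-0.2,0,0,0]'|grep -E "eef|force"
python3 - <<'E'
from h import *
a=cams.snapshot("side").astype(int)
print([(r,int(a[r,200:222].mean(1).max())) for r in range(266,290)])
E
```

```text
clock: 5.18
eef_pos: [0.3892, 0.1777, -0.0108]
ee_rot: [[0.966, 0.257, -0.0], [0.257, -0.966, -0.0], [-0.0, 0.0, -1.0]]
ft_force: [0.3, 0.2, -0.1]
width: 0.0851
grasp_force: 0.0
clock: 5.35
eef_pos: [0.3893, 0.1777, -0.0137]
ee_rot: [[0.966, 0.257, -0.0], [0.257, -0.966, -0.0], [-0.0, 0.0, -1.0]]
ft_force: [0.1, -0.3, -0.7]
width: 0.0855
grasp_force: 0.0
eef_pos: [0.3894, 0.1777, -0.0156]
ft_force: [0.4, 0.5, -0.1]
grasp_force: 0.0
[(266, 140), (267, 140), (268, 154), (269, 153), (270, 149), (271, 154), (272, 154), (273, 151), (274, 150), (275, 153), (276, 154), (277, 152), (278, 151), (279, 143), (280, 123), (281, 77), (282, 22), (283, 24), (284, 28), (285, 24), (286, 20), (287, 22), (288, 20), (289, 25)]
```

The pictures and the lack of contact agree: the reported z is about 30 mm too low. I'll go by the pictures.

```bash
python3 -m crank '[0,0,0,-0.4,0,0,0, 0,0,0,-0.8,0,0,0, 0,0,0,-1.1,0,0,0, 0,0,0,-1.1,0,0,0]'|grep -E "eef|force"; python3 -m crank '[0.2,0,0,0,0,0,0, 0.2,0,0,0,0,0,0, 0.25,0,0,0,0,0,0, 0.25,0,0,0,0,0,0, 0.25,0,0,0,0,0,0]' | grep -E "eef|force|width"
python3 - <<'E'
from h import *
a=cams.snapshot("side").astype(int)
print([(r,int(a[r,200:222].mean(1).max())) for r in range(280,310)])
E
```

```text
eef_pos: [0.389, 0.1775, -0.0271]
ft_force: [-0.3, -0.6, 0.2]
grasp_force: 0.0
eef_pos: [0.3896, 0.1778, -0.0263]
ft_force: [-0.1, 0.4, -0.4]
width: 0.0642
grasp_force: 0.0
[(280, 151), (281, 153), (282, 150), (283, 154), (284, 152), (285, 149), (286, 156), (287, 145), (288, 120), (289, 65), (290, 56), (291, 82), (292, 81), (293, 72), (294, 68), (295, 71), (296, 68), (297, 73), (298, 72), (299, 76), (300, 80), (301, 85), (302, 83), (303, 83), (304, 79), (305, 79), (306, 78), (307, 79), (308, 82), (309, 79)]
```

```bash
python3 -m crank '[0.3,0,0,0,0,0,0, 0.3,0,0,0,0,0,0, 0.33,0,0,0,0,0,0, 0.33,0,0,0,0,0,0]' | grep -E "eef|force|width"; python3 -m crank '[0.36,0,0,0,0,0,0, 0.36,0,0,0,0,0,0, 0.38,0,0,0,0,0,0, 0.38,0,0,0,0,0,0, 0.38,0,0,0,0,0,0]' | grep -E "eef|force|width"
python3 - <<'E'
from h import *
p,d=ray("side",211,288.5)
print([(p+d*(y-p[1])/d[1]).round(4) for y in(.135,.145,.15)])
E
```

```text
eef_pos: [0.3895, 0.1786, -0.0262]
ft_force: [-1.4, 2.6, 2.0]
width: 0.0574
grasp_force: 1.6
eef_pos: [0.3895, 0.1779, -0.0259]
ft_force: [-2.4, 1.0, 8.8]
width: 0.0534
grasp_force: 11.8
[array([0.3973, 0.135 , 0.0125]), array([0.3945, 0.145 , 0.0075]), array([0.3931, 0.15  , 0.005 ])]
```

```bash
python3 -m crank '[0.38,-0.2,0,0.2,0,0,0, 0.38,-0.5,0,0.2,0,0,0, 0.38,-0.5,0.6,0.2,0,0,-0.02, 0.38,-0.5,1.2,0.2,0,0,-0.04, 0.38,-0.5,1.8,0.2,0,0,-0.06, 0.38,-0.5,2.4,0.2,0,0,-0.08, 0.38,-0.5,3.0,0.2,0,0,-0.08, 0.38,-0.5,3.0,0.2,0,0,-0.08]' | grep -vE "clock"; python3 -m crank '[0.38,0,0.6,0,0,0,-0.02, 0.38,0,1.2,0,0,0,-0.04, 0.38,0,1.8,0,0,0,-0.06, 0.38,0,2.4,0,0,0,-0.08, 0.38,0,3.1,0,0,0,-0.08, 0.38,0,3.1,0,0,0,-0.08]' | grep -vE "clock"
python3 - <<'E'
from h import *
a=avg("top",3); cv2.imwrite("pics/d.png",a)
hsv=cv2.cvtColor(a,cv2.COLOR_BGR2HSV)
m=cv2.inRange(hsv,(5,150,120),(18,255,255)); m[:200]=0
ys,xs=np.nonzero(m); print(len(ys))
for r in sorted(set(ys))[:30]:
    c=xs[ys==r]; print(r,c.min(),c.max(),end=' | ')
E
```

```text
eef_pos: [0.3846, 0.2099, -0.0242]
ee_rot: [[0.984, 0.181, 0.001], [0.181, -0.984, 0.001], [0.001, -0.001, -1.0]]
ft_force: [1.1, 0.2, -2.8]
width: 0.0529
grasp_force: 8.6
eef_pos: [0.3846, 0.2407, -0.0242]
ee_rot: [[0.995, 0.102, 0.001], [0.102, -0.995, 0.001], [0.001, -0.001, -1.0]]
ft_force: [0.0, 0.3, -2.5]
width: 0.0531
grasp_force: 8.6
255
245 304 306 | 246 303 306 | 247 303 306 | 248 303 306 | 249 303 306 | 250 303 306 | 251 303 306 | 252 302 306 | 253 302 306 | 254 302 305 | 255 302 305 | 256 302 305 | 257 302 305 | 258 302 305 | 259 302 306 | 260 302 306 | 261 301 306 | 262 301 306 | 263 301 306 | 264 301 306 | 265 301 306 | 266 301 306 | 267 301 306 | 268 301 306 | 269 301 306 | 270 301 306 | 271 301 306 | 272 301 306 | 273 301 306 | 274 301 306 |
```

Run:
```python
import cv2
a=cv2.imread("pics/d.png"); cv2.imwrite("pics/crop8.png",cv2.resize(a[190:290,240:340],None,fx=6,fy=6,interpolation=cv2.INTER_CUBIC))
```

```text
(no output)
```

View pics/crop8.png

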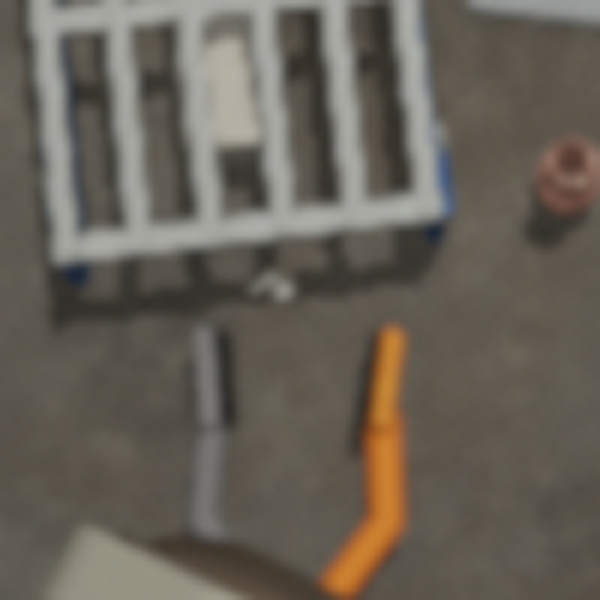

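The fixed jaw is grey at (207–213, 330–425), with its dark rubber face at x ≈ 229–234. The moving jaw is orange at (392–388, 330–425). The parallel's near end is at (240,148), and the front bar's lower edge runs from (60,262) to (445,215).

Run:
```python
from h import *
f=lambda x,y,z:pt("top",x/6+240,y/6+190,z)
M=np.array([.5595,.2510]);ex=np.array([.9951,.0985]);ey=np.array([-.0985,.9951])
for nm,q,z in(("fix tip",(207,328),.025),("rub tip",(229,335),.024),("rub base",(234,422),.024),("mov tip in",(378,330),.025),("mov base in",(366,425),.025),("mov tip out",(406,330),.025),("par near L",(214,148),.028),("par near R",(262,148),.028),("par farL",(205,40),.028)):
    w=f(*q,z); d=w[:2]-M; print(nm,w.round(4),"riser",(d@ex).round(4),(d@ey).round(4))
```

```text
fix tip [0.5343 0.2667 0.025 ] riser -0.0236 0.0181
rub tip [0.532  0.2597 0.024 ] riser -0.0265 0.0114
rub base [0.5039 0.2582 0.024 ] riser -0.0546 0.0127
mov tip in [0.5326 0.2118 0.025 ] riser -0.0306 -0.0363
mov base in [0.502 0.216 0.025] riser -0.0606 -0.0291
mov tip out [0.5324 0.2028 0.025 ] riser -0.0317 -0.0453
par near L [0.5926 0.264  0.028 ] riser 0.0342 0.0096
par near R [0.5923 0.2484 0.028 ] riser 0.0324 -0.0058
par farL [0.6286 0.2668 0.028 ] riser 0.0704 0.0089
```

```bash
python3 -m crank '[0.38,0,0.3,0,0,0,0.015, 0.38,0,0.6,0,0,0,0.03, 0.38,1,0.7,0,0,0,0.03, 0.38,2,0.8,0,0,0,0.03, 0.38,3,0.9,0,0,0,0.03, 0.38,4,1.0,0,0,0,0.03, 0.38,5,1.1,0,0,0,0.03, 0.38,5,1.1,0,0,0,0.03]' | grep -vE "clock"
python3 - <<'E'
from h import *
a=avg("top",3); cv2.imwrite("pics/e.png",a)
# slots 2..4 columns: print hue class along rows
hsv=cv2.cvtColor(a,cv2.COLOR_BGR2HSV)
for r in range(200,250,3): print(r,' '.join('%3d%s'%(a[r,c].mean(),'o' if (5<hsv[r,c,0]<18 and hsv[r,c,1]>140) else '') for c in range(262,318,2)))
E
```

```text
eef_pos: [0.438, 0.2499, -0.0242]
ee_rot: [[0.992, 0.127, 0.002], [0.127, -0.992, 0.001], [0.003, -0.001, -1.0]]
ft_force: [1.1, 1.1, -2.3]
width: 0.053
grasp_force: 8.3
200 117  84  81  72 140 163 163 168 168 150 135 162 132  55  47  48 108 162 137  53  48  50 101 162 139  82  83  84
203 132  55  53  60 115 160 161 167 170 162 121 159 135  67  67  52  92 161 137  80  64  50  93 161 142  89  87  86
206 133  73  80  67 104 159 156 166 170 165 134 158 140  85  76  51  90 158 149  93  74  55  85 154 156  97  84  88
209 140  89  82  68 107 158 161 167 170 168 146 151 159 101  79  53  71 146 161 101  76  54  57 137 162 107  87  88
212 155 101  85  70  90 147 166 161 167 167 157 145 160 100  80  59  56 139 160 103  77  54  54 137 161 135 105  84
215 158 101  87  75  67 136 158 103  79  73  72 137 160 110  83  68  54 137 162 122  80  59  53 120 163 137  93  82
218 157 108 101  88  59 134 158 108  55  55  57 129 162 132  86  70  50 107 161 137  83  67  51  94 161 140  89  82
221 159 128 118  95  39 110 159 131  71  67  53  97 159 136  85  70  40  98 161 138  88  80  75 107 161 148  97  87
22
[... 365 characters left out ...]
 69  40  36  63  80  83  79  64  49  68  81  82  62  59o  90o  85o  82  75  71  55  51  53  70  85  90
236  93  79  65  59  54  48  53  68  73  72  80 108 108  84  54  53  87o 119o 113o  72o  55  56  56  59  72  85  88  91
239 144 140 127 109  89  75  62  55  53  56  69  67 113 100  65  68  91o 121o 119o  93  83  86  86  89  86  86  87  87
242 146 146 147 146 149 145 129 104  79  65  62  65  74  79  82  80  86o 118o 120o  99  84  83  83  86  86  86  84  84
245 145 146 146 151 155 160 163 164 157 137 107  79  65  62  72  76  81o 116o 123o 102o  83  83  82  84  84  85  85  84
248 145 146 150 155 160 163 165 168 170 172 172 162 138 101  73  60  69o 110o 122o 100o  81  81  84  85  84  85  87  85
```

Run:
```python
from h import *
M=np.array([.5595,.2510]);ex=np.array([.9951,.0985]);ey=np.array([-.0985,.9951])
for nm,u,v,z in(("rubber>=",270.5,222,.024),("bar2 L limit par",270,206,.028),("par visL",272,206,.028),("par visR",281,206,.028),("orange in",293.5,236,.025),("orange in lower",293.5,248,.025)):
    d=pt("top",u,v,z)[:2]-M; print(nm,(d@ex).round(4),(d@ey).round(4))
```

```text
rubber>= 0.0218 0.0214
bar2 L limit par 0.0527 0.0188
par visL 0.0522 0.015
par visR 0.0502 -0.0024
orange in -0.011 -0.0201
orange in lower -0.0343 -0.0175
```

```bash
python3 -m crank '[0.38,0.6,0.05,0,0,0,0, 0.38,1.2,0.1,0,0,0,0, 0.38,1.8,0.2,0,0,0,0, 0.38,2.4,0.2,0,0,0,0, 0.38,3.0,0.3,0,0,0,0, 0.38,3.0,0.3,0,0,0,0]' | grep -vE "clock"
python3 - <<'E'
from h import *
a=avg("top",3); cv2.imwrite("pics/f.png",a)
for r in range(188,230,2): print(r,' '.join('%3d'%a[r,c].mean() for c in range(258,306,2)))
E
```

```text
eef_pos: [0.4666, 0.253, -0.0242]
ee_rot: [[0.992, 0.128, 0.002], [0.128, -0.992, 0.001], [0.002, -0.0, -1.0]]
ft_force: [0.2, 1.0, -1.1]
width: 0.0526
grasp_force: 8.5
188 157 134  75  93  90 114 159 160 163 156 157 154 164 158 155 160 164 165 163 163 163 161 151 148
190 158 150 143 157 156 158 163 164 164 162 163 163 162 164 149 146 144 138 155 163 119  99  76  78
192 160 163 163 162 156 147 155 165 148 128 118 119 147 162 101  73  61  65 140 161  97  68  48  57
194 150 160 121 108  93  83 141 160 117 105 105 100 139 160  97  72  60  52 137 160  99  69  48  52
196 136 158 100  83  76  66 140 159 118 128 138 118 139 159 103  76  62  52 136 160 110  74  54  49
198 135 157 105  84  80  68 141 160 151 164 167 137 139 160 115  73  57  52 130 162 128  70  55  51
200 134 158 115  84  80  72 138 161 162 167 167 148 134 161 131  54  46  48 108 162 134  53  48  49
202 120 159 126  67  62  63 122 160 165 167 169 160 125 159 133  56  56  48  93 159 135  68  62  48
204 103 158 133  95  80  51 106 158 156 165 169 162 121 157 135  76  74  47  92 158 139  85  67  50
206  93 156 134 108  93  38 101
[... 468 characters left out ...]

216 147 147 148 147 149 148 149 142 119  88  66  60  65 135 159 115  68  71 114 139 161 129  79  63
218 148 148 148 148 148 150 156 160 161 151 124  90  64 118 155 131  68  70 112 119 159 135  82  68
220 148 147 148 148 149 154 158 162 166 167 166 155 124  94 117 114  68  71  89 107 159 136  84  71
222 148 148 148 149 152 156 160 164 167 168 171 172 171 155 121  85  62  86  97 110 158 141 100 104
224 142 147 148 150 155 159 163 166 168 170 172 174 175 177 172 147 106  91 124 140 160 161 157 159
226 115 133 142 151 157 162 165 167 169 171 173 175 176 177 179 179 170 140 125 149 156 161 156 149
228 137 141 129 135 152 163 167 169 170 172 174 175 177 178 179 181 183 181 163 131 109 109 103  91
```

The fixed jaw shows in slot 2 down to row 203, and the parallel's end is still at row 214. That gives about 20 mm of overlap, and the parallel has not moved. I'll squeeze gradually.

```bash
python3 -m crank '[0.40,0,0,0,0,0,0, 0.42,0,0,0,0,0,0, 0.44,0,0,0,0,0,0, 0.44,0,0,0,0,0,0]' | grep -E "eef|force|width"; python3 -m crank '[0.45,0,0,0,0,0,0, 0.46,0,0,0,0,0,0, 0.47,0,0,0,0,0,0, 0.47,0,0,0,0,0,0]' | grep -E "eef|force|width"
```

```text
eef_pos: [0.4637, 0.2536, -0.0243]
ft_force: [-1.9, 2.0, -1.9]
width: 0.048
grasp_force: 14.9
eef_pos: [0.4643, 0.2533, -0.0243]
ft_force: [-2.7, 3.7, -0.3]
width: 0.0458
grasp_force: 16.6
```

```bash
python3 -m crank '[0.475,0,0,0,0,0,0, 0.48,0,0,0,0,0,0, 0.48,0,0,0,0,0,0, 0.48,0,0,0,0,0,0]' | grep -E "eef|force|width"; python3 -m crank '[0.485,0,0,0,0,0,0, 0.485,0,0,0,0,0,0, 0.485,0,0,0,0,0,0]' | grep -E "force|width"; python3 -c "
from station import sensors;print(sensors.read_state()['grasp_force'])"
```

```text
eef_pos: [0.4644, 0.2531, -0.0242]
ft_force: [-3.0, 3.2, 2.5]
width: 0.0452
grasp_force: 24.9
ft_force: [-3.4, 3.4, 3.9]
width: 0.0447
grasp_force: 31.1
31.145340772345662
```

```bash
python3 -m crank '[0.483,0,0,0,0,0,0, 0.483,0,0,0,0,0,0, 0.483,0,0,0,0,0,0, 0.483,0,0,0,0,0,0]' | grep -E "eef|force|width"
python3 - <<'E'
from h import *
a=avg("top",2)
for r in range(196,222,2): print(r,' '.join('%3d'%a[r,c].mean() for c in range(258,306,2)))
E
```

```text
eef_pos: [0.4644, 0.2531, -0.0242]
ft_force: [-3.9, 3.5, 3.7]
width: 0.0442
grasp_force: 31.1
196 136 157 101  83  76  59 136 160 117 127 139 122 143 159 103  76  62  52 137 160 110  74  54  49
198 136 157 104  83  79  61 136 159 150 162 167 141 142 160 117  71  58  51 129 163 127  69  54  50
200 134 158 115  85  79  60 128 161 161 165 168 152 135 162 130  61  59  50 107 162 134  52  48  50
202 120 159 126  62  67  83 109 160 163 163 168 163 130 160 132  92 108  63  94 160 134  68  61  47
204 103 158 132  56  70 107 101 157 155 162 168 162 124 158 131 108 123  71  90 158 138  85  67  51
206  92 157 132  71  87 109 100 157 155 161 167 165 135 158 135 112 123  70  89 157 149  92  76  53
208  91 156 135  87  88 114 107 155 157 161 166 168 148 156 149 121 125  70  77 149 158  99  76  53
210 110 147 130  84  79 115 115 152 162 163 167 169 153 150 159 126 124  72  63 140 159  99  76  53
212 144 140 118  88  70  90  91 131 160 151 148 146 135 142 157 128 124  72  55 137 159 102  76  54
214 148 147 146 141 124 100  75  80 110  94  79  72  71 136 157 131 125  78  54 137 159 113  77  56
216 148 148 148 148 148 145 138 115  87  66  59  57  57 136 158 137 125  91  60 128 161 130  81  63
218 148 148 148 148 148 151 156 158 154 133  94  63  56 126 160 140 112 104  64 107 160 135  82  68
220 147 147 147 148 149 154 157 162 165 167 160 128  86  86 137 140 120 113  67  98 159 135  83  71
```

```bash
python3 -m crank '[0.483,-0.3,-0.03,0,0,0,0, 0.483,-0.7,-0.07,0,0,0,0, 0.483,-1.2,-0.12,0,0,0,0, 0.483,-1.7,-0.17,0,0,0,0, 0.483,-2.2,-0.22,0,0,0,0, 0.483,-2.7,-0.27,0,0,0,0, 0.483,-3.2,-0.32,0,0,0,0, 0.483,-3.2,-0.32,0,0,0,0]' | grep -E "eef|force|width"
python3 - <<'E'
from h import *
a=avg("top",2);cv2.imwrite("pics/g.png",a)
for r in range(196,236,3): print(r,' '.join('%3d'%a[r,c].mean() for c in range(258,306,2)))
E
```

```text
eef_pos: [0.4312, 0.2493, -0.0242]
ft_force: [-1.5, 0.9, 4.3]
width: 0.0444
grasp_force: 13.7
196 137 159 101  83  77  58 138 159 114 128 138 122 144 163 117  77  64  52 138 162 112  76  56  51
199 136 159 110  86  81  61 135 160 156 167 167 144 142 163 144  75  50  50 121 165 135  59  49  50
202 121 160 127  63  60  55 111 162 166 166 166 161 131 161 148  73  56  49  94 161 136  67  63  50
205  98 159 134  61  66  59  94 159 155 162 166 161 127 160 151  93  77  52  90 160 144  88  71  54
208  92 157 138  87  84  67  91 157 157 164 166 169 150 158 156  96  77  54  78 151 160 101  78  53
211  90 154 149  96  84  69  79 149 166 164 167 168 161 150 159 100  79  56  60 139 161 101  77  55
214  71 139 160 103  87  75  60 136 162 155 165 168 164 149 159 104  83  66  54 137 161 114  79  54
217  63 134 157 105  89  83  65 134 160 154 162 166 162 150 162 121  89  83  56 119 162 137  82  66
220  66 135 159 117  88  84  92 127 160 132  84  78  75 109 160 130 109 124  72  99 161 137  85  71
223  73 115 159 136  90  85  91 108 158 130  56  55  55  93 159 134 120 132  95 111 160 151 134 139
226  73  96 157 138 101  99 116 129 159 145 132 147 158 158 162 162 165 167 164 162 159 162 158 150
229 157 157 161 160 164 164 163 163 159 152 149 148 147 139 116 103 113 113  88  72  89  90  88  84
232 142 122 107 108 108  99  81  72  44  65  82  80  64  50  63  45  71  84  66  59  83  87  84  79
235  81  60  58  77  80  75  68  65  46  67  82  79  68  87  89  56  80 114 105  65  58  61  55  54
```

The parallel moved only about 11 mm and then slipped out: its near end is now at row 219, and the grip force has dropped to the spring force. I'll measure how the jaws sit before trying again.

Run:
```python
from h import *
a=cv2.imread("pics/g.png"); hsv=cv2.cvtColor(a,cv2.COLOR_BGR2HSV)
for r in range(216,252,2): print(r,' '.join('%3d%s'%(a[r,c].mean(),'o' if (5<hsv[r,c,0]<18 and hsv[r,c,1]>140) else ' ') for c in range(264,302)))
```

```text
216 103   89   88   86   80   68   62   92  135  158  160  155  155  162  165  167  169  171  165  151  151  160  160  143  115   90   84   81   71   57   55   87  131  156  163  156  130   98 
218 107   91   89   89   84   75   76  100  137  157  160  154  149  148  148  147  149  151  145  136  142  155  162  155  129  100   99o 107o 104o  86o  62   69  109  143  161  161  137  102 
220 117   95   88   88   84   83   92  105  127  150  160  154  132  101   84   80   78   76   75   81  109  142  160  159  130  102  109o 123o 124o 103o  72o  62   99  139  161  161  137  102 
222 132  103   90   88   83   83   92   98  114  142  158  157  132   88   61   58   57   56   57   63   95  136  159  158  130  102  109o 125o 124o 104o  75o  64   98  139  160  160  142  116 
224 136  104   90   88   83   83   93   94  104  137  158  157  130   89   65   67   72   78   81   84  105  138  158  159  141  127  138  151  150  138  129  129  139  152  162  163  162  159 
226 138  112  101  101   99  101  116  123  129  146  159  159  145  131  132  139  147  153  158  158  158  160  162  162  162  1
[... 1690 characters left out ...]
 58   59   63   68   73   78   81   82   83   82   79   69   71   87o 108o 121o 125o 121o 109o  97   88   85   85   85 
246 145  145  146  146  149  150  151  150  147  139  125  111   96   81   69   62   60   58   59   62   67   72   79   83   83   76   70   79o 100o 116o 125o 124o 114o 100o  88   83   83   82 
248 145  145  146  147  150  154  156  159  160  161  162  161  158  148  133  113   95   80   69   62   60   59   60   64   69   69   67   75o  96o 114o 124o 123o 116o 102o  88   83   84   83 
250 145  146  148  150  153  156  159  160  162  163  165  166  168  169  169  166  160  149  134  115   94   77   65   60   58   57   60   72o  97o 113o 122o 121o 110o  99o  87   83   82   83
```

```bash
python3 -m crank '[0.45,-0.5,0,0,0,0,0, 0.42,-1.0,0,0,0,0,0, 0.38,-1.3,-0.4,0,0,0,0.03, 0.38,-1.3,-0.8,0,0,0,0.05, 0.38,-1.3,-0.8,0,0,0,0.05, 0.38,-1.3,-0.8,0,0,0,0.05]' | grep -vE "clock"
python3 - <<'E'
from h import *
M=np.array([.5595,.2510]);ex=np.array([.9951,.0985]);ey=np.array([-.0985,.9951])
def R(u,v,z): d=pt("top",u,v,z)[:2]-M; return (d@ex).round(4),(d@ey).round(4)
print("near end",R(279,219.3,.028))
for r in(230,234,238,242):print(r,"y per col at 275,290:",R(275,r,.024),R(290,r,.024))
a=avg("top",3); cv2.imwrite("pics/h.png",a); hsv=cv2.cvtColor(a,cv2.COLOR_BGR2HSV)
for r in range(226,250,2): print(r,' '.join('%3d%s'%(a[r,c].mean(),'o' if (5<hsv[r,c,0]<18 and hsv[r,c,1]>140) else ' ') for c in range(264,306)))
E
```

```text
eef_pos: [0.4188, 0.2408, -0.0248]
ee_rot: [[0.984, 0.178, -0.001], [0.178, -0.984, -0.001], [-0.001, 0.001, -1.0]]
ft_force: [0.5, 1.0, -1.3]
width: 0.0531
grasp_force: 8.7
near end (np.float64(0.0244), np.float64(0.0042))
230 y per col at 275,290: (np.float64(0.0051), np.float64(0.0143)) (np.float64(0.0017), np.float64(-0.0146))
234 y per col at 275,290: (np.float64(-0.0028), np.float64(0.0151)) (np.float64(-0.0062), np.float64(-0.0137))
238 y per col at 275,290: (np.float64(-0.0106), np.float64(0.0159)) (np.float64(-0.014), np.float64(-0.0129))
242 y per col at 275,290: (np.float64(-0.0183), np.float64(0.0167)) (np.float64(-0.0217), np.float64(-0.0121))
226 138  113  101  101  101  101  101  108  123  145  160  160  145  132  132  140  147  154  159  159  160  160  162  163  163  164  166  167  168  166  165  164  163  159  159  162  163  161  158  155  150  149 
228 159  157  158  158  158  158  160  161  162  162  162  162  161  160  163  164  165  165  166  165  161  153  146  145  147  148  149  147  146  139  129  117  112  111  111  110  110  108  105   99   92   79 
230 159
[... 1431 characters left out ...]
 56o  80o 103o 115o 115o 109o 101o  90   86   84   85   84 
244  81   76   76   86   91   89   80   64   53   64   75   77   76   77   78   79   81   82   83   84   84   83   83   82   84   85   85   83   69   58   67o  91o 111o 123o 124o 117o 106o  93   86   84   84   83 
246  82   79   83   93  105  110  105   91   82   79   80   79   77   77   78   81   82   85   84   85   85   86   86   87   87   88   88   86   79   66   70   89o 108o 121o 125o 121o 110o  95   86   84   84   84 
248  86   80   79   86   98  103   98   87   80   78   78   76   77   76   79   81   82   83   84   85   84   84   83   84   84   86   87   88   87   81   75   84o 101o 118o 125o 123o 113o 101o  87   82   82   83
```

```bash
python3 -m crank '[0.38,0,0.45,0,0,0,-0.03, 0.38,0,0.9,0,0,0,-0.065, 0.38,0.8,1.0,0,0,0,-0.065, 0.38,1.6,1.1,0,0,0,-0.065, 0.38,2.4,1.15,0,0,0,-0.065, 0.38,3.2,1.25,0,0,0,-0.065, 0.38,4.0,1.3,0,0,0,-0.065, 0.38,4.5,1.35,0,0,0,-0.065]' | grep -vE "clock";python3 -m crank '[0.38,0,0,0,0,0,0, 0.38,0,0,0,0,0,0]' | grep -E "clock|force"
cat > sc.py <<'E'
import sys
from h import *
a=avg("top",3); cv2.imwrite(sys.argv[1],a); hsv=cv2.cvtColor(a,cv2.COLOR_BGR2HSV)
r0,r1,c0,c1,s=map(int,sys.argv[2:])
for r in range(r0,r1,s): print(r,' '.join('%3d%s'%(a[r,c].mean(),'o' if (5<hsv[r,c,0]<18 and hsv[r,c,1]>140) else ' ') for c in range(c0,c1)))
E
python3 sc.py pics/i.png 192 228 262 300 2
```

```text
eef_pos: [0.4663, 0.2548, -0.0244]
ee_rot: [[0.994, 0.113, 0.001], [0.113, -0.994, 0.0], [0.001, -0.0, -1.0]]
ft_force: [0.3, 0.6, -2.4]
width: 0.0532
grasp_force: 8.6
clock: 13.83
ft_force: [-0.6, -0.2, -2.8]
grasp_force: 8.6
192 163  163  162  160  155  151  146  148  154  163  164  157  145  136  128  121  118  118  120  130  149  162  163  142  107   82   75   69   61   54   66  101  139  161  161  137   98   73 
194 120  110  109  105   94   80   77  100  137  158  159  136  110  102  102  102  102  101  103  115  142  160  161  139  101   75   70   70   59   48   52   92  137  160  160  137   99   77 
196 101   85   83   83   76   64   58   92  136  159  158  136  113  115  127  134  137  133  121  120  143  159  161  145  115   88   77   73   62   50   50   91  136  159  159  141  110   84 
198 105   88   83   84   80   68   58   90  135  157  158  145  146  156  163  165  165  159  141  128  142  158  162  155  135  105   79   66   56   49   50   84  130  155  163  154  128   89 
200 115   92   85   84   80   69   59   86  128  153  160  160  161  164  166  165  165  161  148
[... 1917 characters left out ...]
156  143  126  107   87   76   67   75  102  136  156  157  132   89   55   62o  84o  97o  98o  92o 107  138  159  159 
222 147  149  150  153  155  158  160  162  163  164  166  167  168  169  171  170  170  166  157  140  118   96   84   96  118  130  115   81   62   75o  95o 105o  99o  90o 107  139  158  158 
224 149  151  153  156  158  160  162  164  166  166  167  169  170  171  172  173  174  174  175  175  171  163  149  130  107   90   76   72   89  114  133  141  139  136  141  152  160  162 
226 152  154  157  158  160  162  164  165  166  168  169  169  170  172  173  173  175  175  176  176  177  178  178  176  169  155  137  116  105  114  135  151  159  161  160  157  157  159
```

```bash
python3 -m crank '[0.38,0,-0.15,0,0,0,0, 0.38,0,-0.3,0,0,0,0, 0.38,0,-0.45,0,0,0,0, 0.38,0,-0.45,0,0,0,0]' | grep -E "eef|force";python3 -m crank '[0.40,0,-0.08,0,0,0,0, 0.42,0,-0.17,0,0,0,0, 0.44,0,-0.25,0,0,0,0, 0.45,0,-0.3,0,0,0,0, 0.45,0,-0.3,0,0,0,0]' | grep -E "eef|force|width"; python3 -m crank '[0.46,0,-0.04,0,0,0,0, 0.465,0,-0.06,0,0,0,0, 0.465,0,-0.06,0,0,0,0]' | grep -E "eef|force|width"
python3 sc.py pics/j.png 202 222 262 300 3
```

```text
eef_pos: [0.4643, 0.25, -0.0244]
ft_force: [0.8, -0.2, -2.9]
grasp_force: 8.6
eef_pos: [0.4644, 0.2485, -0.0242]
ft_force: [-0.4, 2.3, -0.8]
width: 0.0471
grasp_force: 14.5
eef_pos: [0.4643, 0.2478, -0.0243]
ft_force: [-1.9, 2.8, -1.7]
width: 0.0463
grasp_force: 16.3
202 126   86   63   60   60   57   55   73  110  143  160  159  145  148  162  166  165  165  160  141  129  144  160  165  155  128   91   61   49   51   58o  73o 105  140  160  160  135   93 
205 132   88   60   63   66   64   57   60   96  137  158  157  144  147  161  165  164  164  159  141  127  142  158  161  152  134  109   84   62   55   63o  79o 111  143  159  160  143  112 
208 134  104   87   84   83   79   67   61   94  136  156  157  150  152  161  164  164  165  166  161  148  146  156  162  163  156  131   91   60   65o  91o 108o 117o 129  149  161  158  134 
211 144  137  127  119  109   95   78   68   81  112  136  150  154  152  154  160  164  166  167  167  160  148  149  160  164  153  122   80   53   73o 106o 118o 109o 111  138  159  159  137 
214 147  147  148  148  147  147  146  142  140  132  121  109   94   84   80   85  100  118  137  149  152  144  146  159  162  150  118   77   51   74o 108o 119o 110o 113  139  158  159  142 
217 147  148  148  147  148  147  147  148  148  148  148  148  149  151  151  149  142  131  115   98   83   80   94  117  136  140  120   82   54   68o  97o 111o 109o 108o 126  147  161  158 
220 147  147  148  148  147  148  148  147  147  148  149  152  154  157  158  160  163  163  166  166  164  160  150  133  113   91   73   59   56   71o  93o 105o  98o  90o 107  139  159  159
```

```bash
python3 -m crank '[0.47,0,-0.02,0,0,0,0, 0.475,0,-0.04,0,0,0,0, 0.475,0,-0.04,0,0,0,0, 0.475,0,-0.04,0,0,0,0]' | grep -E "force|width"; python3 -m crank '[0.48,0,-0.02,0,0,0,0, 0.48,0,-0.02,0,0,0,0, 0.48,0,-0.02,0,0,0,0]' | grep -E "eef|force|width"
python3 sc.py pics/k.png 202 222 262 300 3
```

```text
ft_force: [-2.4, 4.5, 1.3]
width: 0.045
grasp_force: 16.9
eef_pos: [0.4642, 0.2468, -0.0242]
ft_force: [-2.8, 3.9, 2.1]
width: 0.0441
grasp_force: 17.3
202 126   86   62   58   60   57   56   73  111  143  160  158  138  131  150  163  165  165  158  139  129  143  159  165  161  153  128   85   62   76o  84o  86o 107  139  160  160  135   93 
205 132   87   60   63   66   65   59   60   95  136  158  157  133  116  140  160  165  164  159  140  126  141  158  162  156  150  127   84   64   79o  88o  91o 108  138  158  159  142  112 
208 136  106   87   84   83   79   66   60   92  134  157  157  138  122  142  161  165  165  165  160  148  146  156  163  164  160  136   90   65   89o 112o 119o 117  129  149  162  158  135 
211 146  143  136  126  114   99   84   73   81  110  134  146  144  133  142  158  164  165  166  165  159  147  149  160  164  154  130   94   71   91o 115o 122o 110o 110  138  160  160  137 
214 147  147  147  148  147  148  148  146  142  134  125  115  105   91   83   84   93  104  120  137  142  137  144  158  161  155  142  113   83   91o 116o 122o 107o 107  137  159  160  143 
217 147  148  148  148  148  148  147  148  148  147  148  148  149  149  150  151  149  141  128  111   93   80   85  106  129  141  139  114   79   80o 100o 108o  99o  98  122  148  161  159 
220 147  147  147  148  147  148  148  147  147  147  148  150  153  155  157  160  161  163  164  166  166  162  155  141  124  104   85   68   66   83o 103o 112o 101o  89o 105  138  159  160
```

```bash
python3 -m crank '[0.485,0,0,0,0,0,0, 0.485,0,0,0,0,0,0, 0.485,0,0,0,0,0,0]' | grep -E "eef|force|width"; python3 -m crank '[0.49,0,0,0,0,0,0, 0.49,0,0,0,0,0,0, 0.49,0,0,0,0,0,0]' | grep -E "eef|force|width"
```

```text
eef_pos: [0.4642, 0.2467, -0.0241]
ft_force: [-2.9, 3.0, 2.2]
width: 0.0446
grasp_force: 20.6
eef_pos: [0.4643, 0.2467, -0.0241]
ft_force: [-3.9, 3.1, 4.7]
width: 0.0443
grasp_force: 26.6
```

```bash
python3 -m crank '[0.493,0,0,0,0,0,0, 0.493,0,0,0,0,0,0, 0.493,0,0,0,0,0,0, 0.493,0,0,0,0,0,0]' | grep -E "eef|force|width"; python3 -m crank '[0.493,-0.2,-0.02,0,0,0,0, 0.493,-0.4,-0.04,0,0,0,0, 0.493,-0.6,-0.06,0,0,0,0, 0.493,-0.8,-0.08,0,0,0,0, 0.493,-0.8,-0.08,0,0,0,0]' | grep -E "eef|force|width"
```

```text
eef_pos: [0.4644, 0.2466, -0.024]
ft_force: [-4.7, 3.0, 5.0]
width: 0.044
grasp_force: 28.1
eef_pos: [0.4578, 0.2447, -0.024]
ft_force: [4.4, -0.5, 0.7]
width: 0.0436
grasp_force: 21.0
```

```bash
python3 -m crank '[0.497,0,0,0,0,0,0, 0.497,0,0,0,0,0,0, 0.497,0,0,0,0,0,0]' | grep -E "eef|force|width";  python3 -m crank '[0.5,0,0,0,0,0,0, 0.5,0,0,0,0,0,0, 0.5,0,0,0,0,0,0]' | grep -E "force|width"; python3 sc.py pics/l.png 202 228 270 296 2
```

```text
eef_pos: [0.4578, 0.2447, -0.024]
ft_force: [4.7, -1.0, 3.7]
width: 0.0435
grasp_force: 26.9
ft_force: [5.8, -0.4, 3.8]
width: 0.0434
grasp_force: 31.4
202 110  143  160  159  133   84   61   98  141  162  159  141  128  143  160  165  163  164  167  161  133   87   53   56   94  137 
204  96  136  158  158  134   91   69   99  141  161  159  138  122  140  158  163  157  158  164  159  132   86   61   69o 102  140 
206  92  135  159  160  140  101   71   97  140  161  161  147  132  143  158  162  159  160  164  158  129   85   72o  86o 113  142 
208  89  134  156  159  145  110   75   95  140  161  165  158  145  145  156  162  164  166  167  159  130   89   84o 102o 115o 132 
210  86  129  154  161  153  125   83   96  139  160  164  161  151  142  150  162  167  166  167  160  131   89   89o 104o 108o 117 
212  70  108  141  160  159  132   87   96  139  160  166  166  159  147  147  159  163  158  159  157  131   89   87o 104o 104o 111 
214  60   95  135  157  158  131   86   94  137  160  165  165  159  146  147  158  162  158  159  157  131   89   87o 105o 104o 111 
216  61   88  130  153  152  127   87   96  138  159  164  164  159  148  149  159  161  160  163  160  132   88   82o 104o 111o 114 
218 103   92   93  100   99   86   69   84  121  145  156  161  157  147  145  155  162  164  166  161  133   88   82o 108o 118o 112o
220 145  141  133  123  109   95   83   74   73   82   97  112  123  120  124  143  159  163  158  149  122   82   75o  96o 104o  99o
222 147  148  147  147  145  143  141  136  127  113   97   81   71   66   77  104  130  141  128  101   80   73   86o  97o  96o  92o
224 147  147  147  147  148  149  152  155  156  157  153  146  135  119  100   83   77   77   72   67   83  107  127  136  138  137 
226 147  147  147  148  149  152  154  157  159  161  163  164  165  163  160  152  137  116   95   79   78   97  119  139  154  160
```

```bash
python3 -m crank '[0.5,-0.2,-0.02,0,0,0,0, 0.5,-0.5,-0.05,0,0,0,0, 0.5,-0.8,-0.08,0,0,0,0, 0.5,-1.1,-0.11,0,0,0,0, 0.5,-1.4,-0.14,0,0,0,0, 0.5,-1.4,-0.14,0,0,0,0]' | grep -E "eef|force|width"; python3 sc.py pics/m.png 206 240 272 298 3
```

```text
eef_pos: [0.4432, 0.2439, -0.024]
ft_force: [2.9, 0.7, 3.9]
width: 0.0432
grasp_force: 31.5
206 159  159  139  106   88  104  140  162  163  148  134  144  159  162  159  162  166  164  146  110   68   55   89  134  157  161 
209 157  160  150  124   97  104  140  163  167  160  147  142  152  163  167  169  169  163  146  111   71   51   70  110  145  162 
212 142  161  162  144  110  106  140  162  167  166  157  146  148  159  163  158  158  159  144  109   80   86o  93o 110  141  160 
215 135  158  161  140  104   99  140  162  167  165  158  145  148  158  162  159  160  160  145  110   86   97o 106o 119  145  160 
218 134  157  160  145  112  101  139  161  167  166  159  147  145  156  163  165  166  164  151  115   90  105o 117o 115o 121  143 
221 111  143  159  156  127  106  138  161  166  166  163  150  137  145  159  163  156  154  146  115   90  107o 118o 111o 114  139 
224  94  135  157  157  129  108  138  160  166  165  166  161  150  150  159  160  156  156  154  142  133  140  144  141  142  152 
227 147  155  160  160  155  153  159  163  165  166  167  167  165  161  158  159  161  163  164  164  162  161  157  152  146  140 
230  99   98  101  106  112  113  112  109  107  106  105  103   99   90   80   75   73   70   69   67   70   80o  86o  85o  82o  80o
233 139  132  120  107   93   80   68   62   57   56   54   53   52   51   49   51   49   54   63   63   63   70o  79o  86o  87o  86o
236 146  146  147  148  151  152  151  147  136  123  107   88   73   63   59   57   55   54   52   53   56   73o  96o 113o 123o 123o
239 146  148  150  153  155  158  160  161  163  164  166  164  161  153  142  124  105   85   68   60   57   63   79o  99o 115o 122o
```

The parallel is now following the jaws, with the force steady at 31.5 N. I'll keep drawing.

```bash
python3 -m crank '[0.5,-0.3,-0.03,0,0,0,0, 0.5,-0.7,-0.07,0,0,0,0, 0.5,-1.1,-0.11,0,0,0,0, 0.5,-1.5,-0.15,0,0,0,0, 0.5,-1.9,-0.19,0,0,0,0, 0.5,-2.3,-0.23,0,0,0,0, 0.5,-2.6,-0.26,0,0,0,0, 0.5,-2.6,-0.26,0,0,0,0]' | grep -E "eef|force|width"; python3 sc.py pics/n.png 206 256 272 300 3
```

```text
eef_pos: [0.4171, 0.2418, -0.024]
ft_force: [4.2, 0.2, 5.5]
width: 0.0434
grasp_force: 31.6
206 161  161  140  108   91   87  108  146  161  150  135  146  160  163  161  163  167  169  165  149  114   76   90  136  160  163  151  123 
209 158  162  151  126  100   89  108  147  165  162  147  143  154  164  169  169  168  168  164  148  115   73   72  112  146  163  162  138 
212 144  162  161  140  105   89  109  148  166  169  160  147  149  161  164  158  159  165  164  148  115   73   59   96  139  162  162  139 
215 136  160  160  139  106   88  109  148  167  169  162  148  149  161  164  160  162  166  165  151  118   74   58   92  138  161  164  151 
218 136  158  161  145  118   93  108  146  166  169  162  148  146  157  164  166  167  168  168  161  131   85   54   69  109  145  162  161 
221 113  145  161  159  136  101  102  141  163  169  165  151  138  147  161  164  159  161  166  161  132   86   53   58   98  141  162  162 
224  95  137  159  159  137  104  105  140  161  168  168  161  150  151  160  162  158  160  165  163  150  135  128  131  139  153  163  165 

[... 739 characters left out ...]
 85   82   76   80  104  120  124  123  121  120  121  120  120  120  118  117  110   88   74   84o 103o 117o 119o 114o 105o
245  80   94  109  115  109   95   73   55   50   54   54   54   54   53   55   54   54   55   58   63   62   68   89o 109o 122o 125o 121o 110o
248  90  103  114  114  103   86   73   67   67   67   69   68   68   67   66   65   60   60   69   78   79   73   78o  97o 115o 125o 124o 115o
251  79   93   98   95   86   80   78   80   82   83   84   83   83   84   84   84   84   84   87   88   85   75   72   90o 109o 122o 126o 121o
254  79   70   64   61   58   57   57   55   58   60   63   68   76   82   86   87   86   85   86   86   86   81   73   79o  99o 115o 126o 124o
```

```bash
python3 -m crank '[0.5,-0.3,-0.03,0,0,0,0, 0.5,-0.8,-0.08,0,0,0,0, 0.5,-1.4,-0.14,0,0,0,0, 0.5,-2.0,-0.2,0,0,0,0, 0.5,-2.6,-0.26,0,0,0,0, 0.5,-3.2,-0.32,0,0,0,0, 0.5,-3.7,-0.37,0,0,0,0, 0.5,-4.1,-0.41,0,0,0,0]' | grep -E "eef|force|width";python3 -m crank '[0.5,0,0,0,0,0,0, 0.5,0,0,0,0,0,0, 0.5,0,0,0,0,0,0, 0.5,0,0,0,0,0,0]' | grep -E "eef|force|width"; python3 sc.py pics/o.png 228 280 276 300 3
python3 - <<'E'
from h import *
M=np.array([.5595,.2510]);ex=np.array([.9951,.0985])
for r in range(250,275,3): print(r,((pt("top",283,r,.028)[:2]-M)@ex).round(4))
E
```

```text
eef_pos: [0.3766, 0.2379, -0.024]
ft_force: [7.4, 0.5, 2.4]
width: 0.0435
grasp_force: 31.2
eef_pos: [0.3757, 0.2377, -0.0241]
ft_force: [2.7, -0.2, 7.3]
width: 0.0435
grasp_force: 31.8
228 163  163  165  167  168  169  169  168  164  156  150  149  151  152  154  152  151  145  135  122  112  108  112  114 
231 100   96   93   86   80   87   98  105  106  106  108  107  108  107  109  112  115  111   93   71   64   78   88   91 
234  83   87   86   83   88  119  148  161  163  163  163  164  165  165  166  167  169  162  134   88   59   58   70   76 
237  59   60   60   62   83  124  155  168  170  170  171  171  173  173  173  171  171  164  135   89   57   55   57   60 
240  64   67   68   68   84  123  155  168  171  170  171  173  175  175  175  174  172  165  138  101   83   83   86   88 
243  80   80   80   77   89  123  155  169  172  172  172  172  175  175  175  175  173  165  137  102   87   88   87   88 
246  94  101   99   87   87  121  154  168  170  170  170  172  173  173  174  173  171  163  135   99   97o 114o 118o 110o
249 112  124  120   97   82  117  153  167  17
[... 723 characters left out ...]
74   58   53   53   56   56   57   54   55   56   57   56   58   63   60   62   78o 102o 119o 128o
270 116  116  107   98   88   83   84   85   85   80   75   78   83   85   87   89   90   88   85   79   80   95o 112o 125o
273 116  112  100   88   84   84   85   86   88   87   87   88   89   89   88   88   86   87   86   81   76   84o 102o 118o
276 115  106   91   83   82   86   86   87   88   88   87   89   88   89   88   88   88   90   90   89   85   84   96o 112o
279 120  116  105   95   91   89   88   87   87   87   88   89   90   91   92   91   91   90   90   91   94  102o 113o 124o
250 -0.0362
253 -0.042
256 -0.0478
259 -0.0535
262 -0.0592
265 -0.0649
268 -0.0706
271 -0.0763
274 -0.082
```

The parallel's near end is at row 264, about -62 mm in the riser frame, so its centre is at about -17 mm. Now I'll open the jaws and set the reacher down.

```bash
python3 -m crank '[0.47,0,0.12,0,0,0,0, 0.44,0,0.3,0,0,0,0, 0.41,0,0.42,0,0,0,0, 0.38,0,0.55,0,0,0,0, 0.38,0,0.55,0,0,0,0, 0.38,0,0.55,0,0,0,0]' | grep -E "eef|force|width"; python3 -m crank '[0.38,0,0,-0.1,0,0,0, 0.38,0,0,-0.2,0,0,0, 0.38,0,0,-0.2,0,0,0]' | grep -E "eef|force|width"
```

```text
eef_pos: [0.3741, 0.2428, -0.025]
ft_force: [-0.0, -0.4, -3.3]
width: 0.053
grasp_force: 8.2
eef_pos: [0.3747, 0.243, -0.0261]
ft_force: [-3.0, -1.6, 7.5]
width: 0.0531
grasp_force: 10.0
```

Fz has gone from carrying the reacher to pressing it on the table, so it is down. I'll release.

```bash
python3 -m crank '[0.34,0,0,0.05,0,0,0, 0.3,0,0,0.1,0,0,0, 0.2,0,0,0.1,0,0,0, 0.1,0,0,0.1,0,0,0, 0,0,0,0.1,0,0,0, 0,0,0,0.1,0,0,0]' | grep -E "eef|force|width"; python3 -m crank '[0,0,0,1,0,0,0, 0,0,0,2,0,0,0, 0,0,0,4,0,0,0, 0,0,0,6,0,0,0, 0,0,0,9,0,0,0, 0,0,0,12,0,0,0, 0,0,0,15,0,0,0, 0,0,0,15,0,0,0]' | grep -E "eef|force|width"
python3 sc.py pics/p.png 228 286 264 306 4
```

```text
eef_pos: [0.3755, 0.243, -0.0254]
ft_force: [-0.3, -0.4, 0.0]
width: 0.0853
grasp_force: 0.0
eef_pos: [0.3788, 0.2456, 0.1306]
ft_force: [0.9, 0.5, 0.7]
width: 0.0855
grasp_force: 0.0
228 159  157  158  159  158  159  160  162  163  163  163  163  161  161  164  164  165  166  166  165  162  154  147  147  148  150  151  150  148  143  132  119  110  107  109  112  112  109  105  100   92   80 
232 108  109  109  107  101   94   81   66   61   62   71   78   81   83   83   78   75   86  104  113  114  114  115  115  116  116  121  130  136  131  108   74   61   72   83   88   88   87   85   84   80   69 
236  77   79   78   78   79   78   73   62   53   49   52   63   70   73   74   72   85  123  153  166  169  168  168  169  170  170  170  169  168  161  132   86   56   53   54   55   55   54   56   57   58   57 
240  48   48   49   49   48   47   48   49   51   52   55   59   61   68   68   67   82  121  152  165  167  167  169  170  172  174  172  172  170  163  135   99   81   81   84   87   87   86   87   87   86   86 
244  84   82   80   78   76   74   74   73   75   76   78   
[... 1592 characters left out ...]
 84   83   81   81   87o 102o 117o 126o 123o 114o 102o  89 
276  79   79   82   89  102  112  116  108   93   84   83   86   85   86   84   84   83   84   84   85   85   86   87   87   88   87   88   87   87   88   89   89   86   83   86  100o 115o 125o 124o 117o 106o  94 
280  54   52   51   52   54   61   66   67   67   70   75   80   82   84   87   88   88   86   85   85   85   85   86   88   88   89   89   90   88   88   88   89   87   83   86   99o 115o 125o 125o 116o 103o  90 
284  66   64   63   61   60   57   55   56   54   55   53   52   54   57   65   75   81   85   86   85   86   85   86   85   85   86   86   87   88   88   86   90   98o 109o 118o 124o 125o 119o 111o 102o  90   84
```

The jaws stand open and clear on both sides of the parallel, which hasn't moved. The fingers are well clear above. I'll let it settle and hand in.

```bash
python3 -m crank '[0,0,0,0,0,0,0, 0,0,0,0,0,0,0, 0,0,0,0,0,0,0]' | grep -E "clock|eef|force"; python3 -c "
from station import finish_job; print(finish_job())"
```

```text
clock: 22.7
eef_pos: [0.3746, 0.2426, 0.1237]
ft_force: [0.1, -0.5, 0.1]
grasp_force: 0.0
the job is handed in; nothing more can be done
None
```

I drew the parallel out with the reacher on the second try, until its centre was about 17 mm outside the mouth. I then opened the jaws, left the reacher on the table and handed in at 22.7 s. On the first try the jaws slipped off after about 11 mm, and the hand-in returned no verdict.

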